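# Turn the slide carrier face up against the tipping stop

### The arm

A 6-joint arm with a two-finger parallel gripper is mounted at the origin on the work surface. World frame = base frame: x ahead of the robot, y to its left, z up, the work surface at z = 0. Lengths are in mm, angles in degrees, forces in N, time in s.
With the tool pointing down it reaches from about 300 to 850 mm from the base axis. Payload 4.2 kg.
Tool frame: the origin (TCP) lies midway between the tips of the shut fingers; the grasp point (between the pads) lies 19 mm behind it (env.grip_depth is the distance from the TCP to the grasp point, in mm); z points along the fingers, y is the line along which they close (so a half turn about z gives the same grasp; the last joint's range is limited). The gripper opens to 91 mm and grips with 3 to 60 N. Pads are 32 mm wide; open, the fingers measure 118 mm over their backs; the gripper's body (76 mm by 178 mm) begins 60 mm behind the grasp point.
Start: joints at [74.083, 18.312, 89.639, -0, 72.044, -1.146], TCP at [146.6, 556.014, 213.976] pointing down, gripper open.
Joint ranges: [-177.97, 177.97], [-48.28, 115.42], [12.27, 149.76], [-77.06, 257.06], [2.81, 150.46], [-146.56, 146.56]. Speed limits (degrees/s): [147.25, 147.25, 180, 180, 180, 180].

### API

Orientations are given as [roll, pitch, yaw] about the fixed x, y, z axes, in that order (R = Rz(yaw) Ry(pitch) Rx(roll)).
In Python, from workcell import env, eyes gives the robot as it stands.
- The arm moves only by the tool send_rows, never from a script. Its argument "motion" is a list of rows, each a list of 7 numbers: the shift along the world's x, y, z normalised to -1 to 1, where 1 is 0.5 m, then the turn, a rotation vector about the world's x, y, z normalised to -1 to 1, where 1 is 60 degrees, then the opening, from -1 (shut) to 1 (fully open). A call has 1 to 20 rows; each row is the pose to reach, as a shift and turn from the pose commanded when the call began; what a row does not reach only later rows make up. A row lasts 1/8 s, in which the tool goes at most 62.5 mm and 10.7 degrees, less where a joint would pass 70% of its speed; a pose out of reach is approached as far as the arm can. A call with a number of a shift or a turn outside -1 to 1 is refused whole. A call with a gripper value outside its range is refused whole. The fingers move at their own pace and stop on an object; "squeeze" is the grip in N (left out, the last holds). Time passes only in rows, so rows that repeat a pose let the fingers close. It gives the time, the measured TCP pose, the force, the opening and the grip force at its end, in the units of the state.
- env.state(): the state, without advancing time (a new reading comes with each control period).
- eyes.grab_frame(name): name is "scene" or "top" or "wrist"; returns a dict with "pixels" (384x512x3 uint8, red, green, blue), "depth" (384x512 float32, mm along the optical axis (not along the pixel's ray), 0 where there is no reading), "fx", "fy", "cx", "cy" (pixels), "distortion" ([k1, k2, p1, p2, k3] as OpenCV has them; the pictures are not rectified), "R" (3x3) and "t" (3): a world point X has camera coordinates R X + t; the wrist camera has in their place "T_tool_cam" (4x4, takes a point from camera to tool coordinates, whose origin is the TCP and whose axes are the flange's). Camera axes: x right, y down, z forward; pixel columns grow to the right and rows downward; lengths in mm; the calibration is good to about 2 mm. A picture is of the moment at which its call begins: read the wrist's pose just before it.
- env.job_done(): hands the job in; it is judged then, once.
The state is a dict: "time_s": time; "qpos": joint angles; "qvel": joint speeds; "effort": joint torques, N m; "ee_pos": TCP position; "ee_rot": TCP orientation; "force": force on the tool from outside, world axes, zero at the start; "torque": the same for the moment, N m; "gripper_width": finger opening in mm; "gripper_force": force on a finger pad.
Only numpy, scipy, OpenCV 4.12 (cv2) and the standard library are available. Lean on these libraries where they do the work, as an engineer would, in place of code of your own. Each camera call takes 0.05 s, during which the arm holds its last target. There are 200 camera calls.

### The job

The orange slide carrier lies face down on the bench in front of the low blue sloping stop. Do not pick it up or lift it off the bench: push it along the bench with the fingertips until its front edge rides up the stop and it leans there, then tip its raised edge back over towards where it came from so that it lies flat on the bench in front of the stop with its glass slides facing up. Leave the three jars standing where they are.

Things in the scene. Friction and masses are not known exactly. Their poses are not given: they have to be found in the camera images.
- carrier_center (a point): centre (half-way through the thickness) of the slide carrier, a loose stiff plate 80 mm (its x) by 100 mm (its y) by 7 mm thick. Its z axis points out of the plain orange back, up at the start; the other face is white with two glass slides and must end up (z axis down). Its x axis points at the stop at the start, within 0.35 rad of the stop's x axis.
- carrier: the same slide carrier, its origin in the middle of the white face (3.5 mm from the centre), same axes; 60 to 110 g. It slides on bench and stop with a friction coefficient of 0.5 to 0.7, so once leant steeply on the stop it stays there by itself.
- carrier_lead (a point): middle (half-way through the thickness) of the carrier's 100 mm edge that is nearest the stop at the start, 40 mm from its centre along its +x; it rides up the stop. Axes as the carrier's.
- carrier_tail (a point): middle (half-way through the thickness) of the carrier's opposite 100 mm edge, 40 mm from its centre along -x: the edge to push on. Axes as the carrier's.
- stop: fixed blue tipping stop, 140 mm wide (its y). Origin on the bench, mid-way along the foot of its slope; its x is level and points from the carrier's side into the stop, z up. Along +x the slope rises at 36 degrees to 17 mm high at x = 24 mm, then at 50 degrees to its top edge, 40 mm high at x = 43 mm; behind that a block 37 mm high ends at x = 54 mm, with free bench beyond.
- stop_foot (a point): middle of the foot of the slope, on the bench (same point as the stop's origin). Before it, at y = 30 to 46 mm either side, lie two low yellow ribs that rise gently from x = -18 mm to 2.5 mm high at x = -6 mm, then drop steeply: the carrier slides over them, and once its tail edge has been pushed past them, to about x = 0, they keep that edge from slipping back while it is tipped over.
- stop_top (a point): middle of the stop's top edge, 40 mm high; axes as the stop's. With its tail edge at the foot of the slope the carrier leans at about 43 degrees, its lead edge some 55 mm high and 15 mm beyond this edge: about 14 mm stand above the top edge and can be reached from behind, over the block. Pulled from there towards -x, beyond upright (past the foot), it falls flat in front of the stop.
- jar_red: red-capped clear specimen jar, 44 mm across, 55 mm tall, loose; origin at the centre of its underside. A bystander: leave it alone
- jar_pink: white reagent jar with a pink cap, 40 mm across, 60 mm tall, loose; origin at the centre of its underside. A bystander: leave it alone
- jar_amber: amber jar with a black cap, 38 mm across, 58 mm tall, loose; origin at the centre of its underside. A bystander: leave it alone
There are look-alikes about, which are no part of the job. There is more than one size of the carrier; the one meant has the size given above.

How it is judged:
By the outcome, as a careful person would: the job done as asked, in the order asked, and still so for the second after the job is handed in, with the robot touching nothing.
It also fails if it takes over 51 s, if anything falls off the work surface, if the arm or the gripper's body presses on something with over 40 N, if the wrist force passes 120 N, or if a joint passes its speed limit or range.

## Working session

There is one attempt and no reset: what is moved stays moved. The work goes in short steps, Python scripts to look and compute and a tool call to move; the robot and the scene stay as the last step left them, time stands still between calls to the robot, and variables do not carry over. Pictures are saved under pics/ and viewed, at most 10 in all, crops included, and the job is handed in when it is done.

Besides the shell and the picture viewer there is one more tool, called after "Call:" as name(argument=value, ...) on one line, values as JSON. send_rows: Moves the arm, as the interface text tells. Its arguments: {"type":"object","properties":{"motion":{"type":"array"},"squeeze":{"type":"number"}},"required":["motion"]}

```bash
ls; mkdir -p pics; cat > h.py <<'E'
import numpy as np, cv2
from workcell import env, eyes
def grab(n):
    s=env.state(); f=eyes.grab_frame(n); f['s']=s
    return f
def save(f,fn,box=None,k=1):
    im=f['pixels'][:,:,::-1]
    if box: im=im[box[1]:box[3],box[0]:box[2]]
    cv2.imwrite('pics/'+fn,cv2.resize(im,None,fx=k,fy=k,interpolation=cv2.INTER_CUBIC))
def ray(f,uv):
    K=np.array([[f['fx'],0,f['cx']],[0,f['fy'],f['cy']],[0,0,1.]])
    p=cv2.undistortPoints(np.array(uv,float).reshape(-1,1,2),K,np.array(f['distortion'],float)).reshape(-1,2)
    d=np.c_[p,np.ones(len(p))]; R=np.array(f['R']);t=np.array(f['t'])
    return -R.T@t, d@R
def onz(f,uv,z):
    o,d=ray(f,uv); return o+d*((z-o[2])/d[:,2])[:,None]
def bydepth(f,uv):
    o,d=ray(f,uv); return np.array([o+dd*f['depth'][int(round(v)),int(round(u))] for dd,(u,v) in zip(d,uv)])
E
python3 - <<'E'
from h import *
a=grab('top'); b=grab('scene')
im=np.hstack([a['pixels'],b['pixels']])[:,:,::-1]
cv2.imwrite('pics/a.png',cv2.resize(a['pixels'][:,:,::-1],(800,600)))
cv2.imwrite('pics/b.png',cv2.resize(b['pixels'][:,:,::-1],(800,600)))
print(env.state())
for f in(a,b): print(-np.array(f['R']).T@np.array(f['t']),f['fx'])
E
```

```text
pics
{'time_s': 0.1, 'qpos': array([ 7.40836661e+01,  1.83482135e+01,  8.96992338e+01, -1.14272758e-03,
        7.20444482e+01, -1.14470326e+00]), 'qvel': array([ 0.07072307, -0.11791553, -0.00228981, -0.08861323,  0.05375819,
        0.02791271]), 'effort': array([ 6.48847545e-04, -4.13336599e+01, -2.32509559e+01,  7.28798239e-02,
        4.20560210e-02, -4.42799683e-05]), 'ee_pos': array([146.4753625 , 555.56180619, 213.20323465]), 'ee_rot': array([-1.79908101e+02, -7.49552794e-04,  1.65228722e+02]), 'force': array([ 0.39679894,  0.18784668, -0.43413499]), 'torque': array([ 0.01574471, -0.00514926,  0.08614725]), 'gripper_force': 0.0, 'gripper_width': 91.3217202505749}
[479.2563037   -7.64257877 706.58766459] 370.72839650909896
[1070.93632923 -276.36045357  482.35048753] 348.5350891272841
```

View pics/a.png

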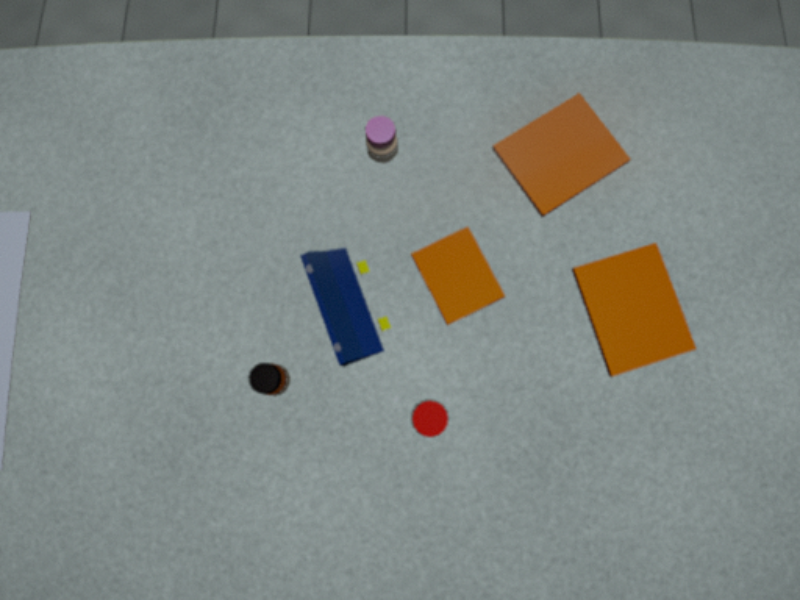

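View pics/b.png

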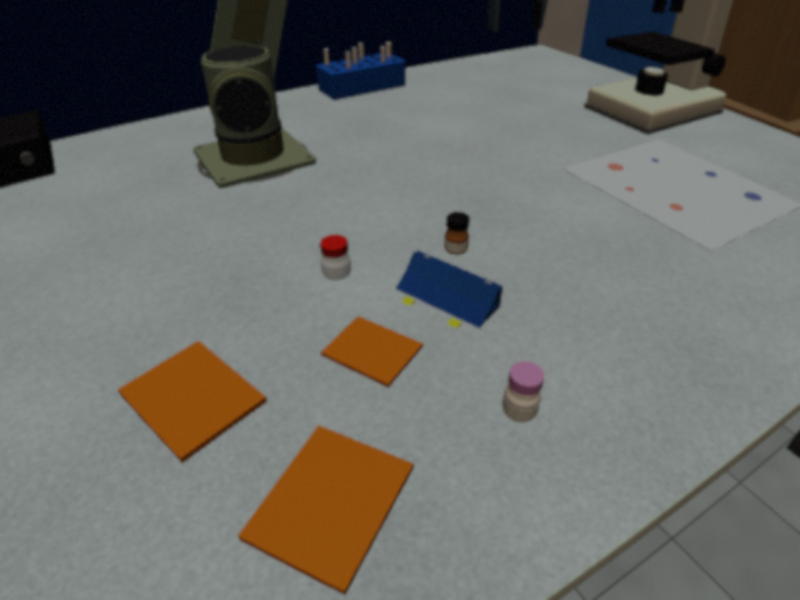

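The top view shows three orange plates: the small one at (458,275), one at (561,154) and one at (634,310). The small one lies in front of the blue stop at (343,306) with its yellow ribs at (363,267) and (384,323). In the scene view it is at (372,350). I'll check its size and confirm it in an enlarged crop.

```bash
python3 - <<'E'
from h import *
a=grab('top'); b=grab('scene')
save(a,'c.png',(180,140,340,250),5)
save(b,'d.png',(195,150,335,255),5)
for n,f in(('top',a),('scene',b)):
    hsv=cv2.cvtColor(f['pixels'],cv2.COLOR_RGB2HSV)
    m=((hsv[...,0]<18)&(hsv[...,0]>7)&(hsv[...,1]>180)&(hsv[...,2]>80)).astype('uint8')
    for c in cv2.findContours(m,0,cv2.CHAIN_APPROX_NONE)[0]:
        if cv2.contourArea(c)<300: continue
        ap=cv2.approxPolyDP(c,6,True).reshape(-1,2).astype(float)
        P=onz(f,ap,7)[:, :2]
        print(n,ap.tolist(),P.round(1).tolist(),np.linalg.norm(P-np.roll(P,-1,0),axis=1).round(1), bydepth(f,[ap.mean(0)])[0].round(1))
E
```

```text
top [[418.0, 156.0], [367.0, 172.0], [391.0, 239.0], [444.0, 222.0]] [[676.0, -309.5], [642.5, -206.6], [513.7, -247.7], [546.3, -352.7]] [108.3 135.2 110.  136.6] [ 593.  -277.1   11. ]
top [[298.0, 146.0], [264.0, 162.0], [286.0, 206.0], [321.0, 189.0]] [[693.2, -73.1], [660.3, -6.9], [574.6, -49.5], [608.1, -116.6]] [74.  95.8 75.  95.6] [633.4 -61.6   7.3]
top [[374.0, 67.0], [377.0, 73.0], [358.0, 76.0], [360.0, 67.0], [336.0, 89.0], [345.0, 89.0], [331.0, 114.0], [347.0, 137.0], [401.0, 102.0]] [[865.0, -231.9], [851.5, -237.4], [843.9, -197.6], [864.3, -202.8], [814.4, -151.4], [814.7, -169.7], [760.4, -139.6], [712.7, -169.9], [788.6, -282.9]] [ 14.5  40.5  21.   71.7  18.3  62.1  56.5 136.1  91.8] [ 809.6 -196.3   12. ]
scene [[203.0, 274.0], [154.0, 344.0], [220.0, 378.0], [263.0, 297.0]] [[712.8, -169.5], [790.3, -282.1], [880.5, -221.9], [802.9, -106.9]] [136.6 108.5 138.8 109.7] [ 802.7 -198.9    9.8]
scene [[128.0, 220.0], [77.0, 249.0], [116.0, 293.0], [168.0, 255.0]] [[515.6, -244.1], [542.9, -348.1], [675.7, -307.8], [642.8, -206.0]] [107.6 138.8 107.  132.8] [ 601.5 -277.1    9.8]
scene [[228.0, 204.0], [207.0, 226.0], [248.0, 245.0], [269.0, 220.0]] [[576.6, -51.4], [612.4, -115.6], [695.6, -72.3], [660.6, -4.7]] [73.5 93.7 76.1 96.1] [637.8 -61.4   6.7]
```

View pics/c.png

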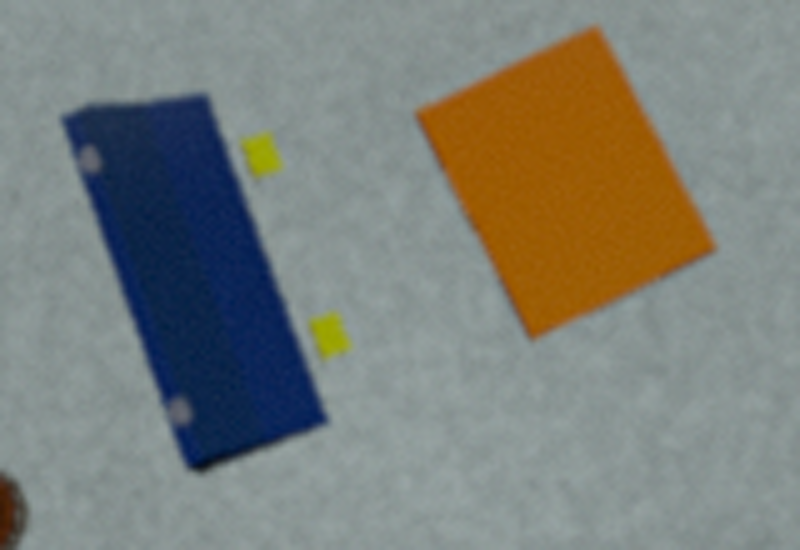

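View pics/d.png

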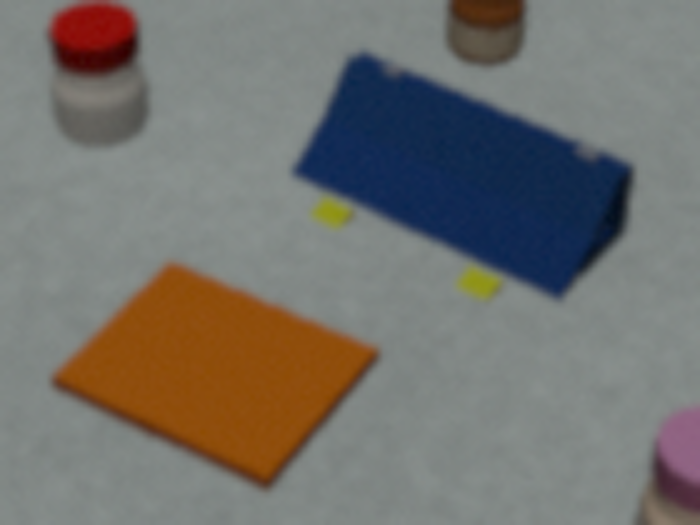

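The enlarged crops confirm it: the small plate has corners (417,112), (597,27), (715,247), (532,338) in the top crop and measures about 80x100. The other two are about 110x138. The stop's foot edge runs from (208,95) to (328,422).

```bash
python3 - <<'E'
from h import *
a=grab('top'); b=grab('scene')
T=lambda p:[(180+(x+.5)/5-.5,140+(y+.5)/5-.5) for x,y in p]
S=lambda p:[(195+(x+.5)/5-.5,150+(y+.5)/5-.5) for x,y in p]
ct=onz(a,T([(417,112),(597,27),(715,247),(532,338)]),7)
cs=onz(b,S([(377,352),(267,482),(53,380),(172,264)]),7)
print('car top',ct.round(1).tolist(),'\nscene',cs.round(1).tolist())
for P in(ct,cs): print(P.mean(0).round(1),np.linalg.norm(P-np.roll(P,-1,0),axis=1).round(1))
x=(ct[0]+ct[3]-ct[1]-ct[2]+cs[0]+cs[3]-cs[1]-cs[2]); print('car yaw',np.degrees(np.arctan2(x[1],x[0])))
ft=onz(a,T([(208,95),(328,422)]),0); fs=onz(b,S([(560,297),(295,172)]),0)
tt=onz(a,T([(66,119),(190,465)]),40); ts=onz(b,S([(630,168),(362,54)]),40)
for n,P in(('foot t',ft),('foot s',fs),('top t',tt),('top s',ts)):
    d=P[0]-P[1]; print(n,P.round(1).tolist(),P.mean(0).round(1),np.linalg.norm(d).round(1),'yaw x',np.degrees(np.arctan2(d[0],-d[1])).round(2))
# two-view triangulation heights
def tri(p,q):
    o1,d1=ray(a,T([p]));o2,d2=ray(b,S([q])); A=np.c_[d1[0],-d2[0]]; k=np.linalg.lstsq(A,o2-o1,rcond=None)[0]
    return ((o1+k[0]*d1[0]+o2+k[1]*d2[0])/2).round(1)
for p,q in [((417,112),(377,352)),((715,247),(53,380)),((597,27),(267,482)),((532,338),(172,264)),((208,95),(560,297)),((328,422),(295,172)),((66,119),(630,168)),((190,465),(362,54)),((262,155),(481,284)),((330,335),(332,212))]: print(p,tri(p,q))
# jars
for n,uv in(('pink',(380,130)),('amber',(266,378)),('red',(430,418))): 
    print(n,onz(a,[(uv[0]*.64,uv[1]*.64)],58).round(0))
E
```

```text
car top [[660.3, -4.9, 7.0], [695.3, -75.1, 7.0], [608.1, -119.7, 7.0], [572.3, -49.5, 7.0]] 
scene [[661.6, -3.1, 7.0], [697.7, -73.5, 7.0], [609.6, -118.1, 7.0], [573.2, -47.3, 7.0]]
[634.  -62.3   7. ] [78.4 97.9 78.8 98.7]
[635.5 -60.5   7. ] [79.2 98.7 79.7 98.8]
car yaw 116.97390197024994
foot t [[668.4, 77.6, 0.0], [540.0, 27.8, 0.0]] [604.2  52.7   0. ] 137.7 yaw x 111.18
foot s [[667.6, 82.7, 0.0], [539.0, 32.3, 0.0]] [603.3  57.5   0. ] 138.1 yaw x 111.4
top t [[648.2, 125.7, 40.0], [520.4, 75.3, 40.0]] [584.3 100.5  40. ] 137.4 yaw x 111.52
top s [[653.1, 125.8, 40.0], [525.0, 76.2, 40.0]] [589. 101.  40.] 137.4 yaw x 111.16
(417, 112) [660.9  -3.9   6.7]
(715, 247) [ 608.6 -118.8    6.4]
(597, 27) [696.2 -74.1   5.7]
(532, 338) [572.8 -48.4   7. ]
(208, 95) [668.9  79.    2.2]
(328, 422) [540.6  29.3   2. ]
(66, 119) [649.7 127.4  36.7]
(190, 465) [521.3  76.9  37.3]
(262, 155) [644.8  57.    1.4]
(330, 335) [573.8  28.8   2.4]
pink [[800.  34.  58.]]
amber [[502. 156.  58.]]
red [[461. -28.  58.]]
```

Measured values, consistent between the two views:
- **Stop foot:** about (604.6, 53.5), yaw 111.3°.
- **Carrier centre:** about (635, -61), yaw 117°. In the stop frame that is x = -118, y = +14.

I'll push with the fingers about 24 mm apart, so they fit between the ribs. First I go above the point behind the tail.

Call:
send_rows(motion=[[0.52, -0.68, 0, 0, 0, -0.4, -0.47], [0.52, -0.68, 0, 0, 0, -0.4, -0.47], [0.52, -0.68, 0, 0, 0, -0.4, -0.47], [0.52, -0.68, 0, 0, 0, -0.4, -0.47], [0.52, -0.68, 0, 0, 0, -0.4, -0.47], [0.52, -0.68, 0, 0, 0, -0.4, -0.47], [0.52, -0.68, 0, 0, 0, -0.4, -0.47]])

```text
time_s: 1.18
ee_pos: [407.7, 214.1, 214.2]
ee_rot: [180.0, 0.0, 141.2]
force: [0.3, 1.0, -1.4]
gripper_width: 25.2
gripper_force: 0.0
```

Call:
send_rows(motion=[[0.52, -0.68, -0.13, 0, 0, -0.403, -0.47], [0.52, -0.68, -0.13, 0, 0, -0.403, -0.47], [0.52, -0.68, -0.13, 0, 0, -0.403, -0.47], [0.52, -0.68, -0.13, 0, 0, -0.403, -0.47], [0.52, -0.68, -0.13, 0, 0, -0.403, -0.47], [0.52, -0.68, -0.13, 0, 0, -0.403, -0.47], [0.52, -0.68, -0.13, 0, 0, -0.403, -0.47], [0.52, -0.68, -0.13, 0, 0, -0.403, -0.47], [0.52, -0.68, -0.13, 0, 0, -0.403, -0.47], [0.52, -0.68, -0.13, 0, 0, -0.403, -0.47]])

```text
time_s: 2.42
ee_pos: [666.1, -122.7, 149.6]
ee_rot: [180.0, -0.0, 117.1]
force: [-0.2, 1.3, 0.3]
gripper_width: 24.2
gripper_force: 0.0
```

```bash
python3 - <<'E'
from h import *
w=grab('wrist'); s=w['s']; print(s['time_s'],s['ee_pos'],s['ee_rot'],s['force'],s['gripper_width'])
print(np.array(w['T_tool_cam']).round(3))
cv2.imwrite('pics/e.png',cv2.resize(w['pixels'][:,:,::-1],(800,600)))
E
```

```text
2.425 [ 666.07890152 -122.69152134  149.58933343] [ 1.79976950e+02 -5.96397975e-03  1.17124114e+02] [-0.15596182  1.26243846  0.33395111] 24.176317324396614
[[   0.      -0.962   -0.274   76.786]
 [   1.       0.      -0.      -1.389]
 [   0.      -0.274    0.962 -170.248]
 [   0.       0.       0.       1.   ]]
```

View pics/e.png

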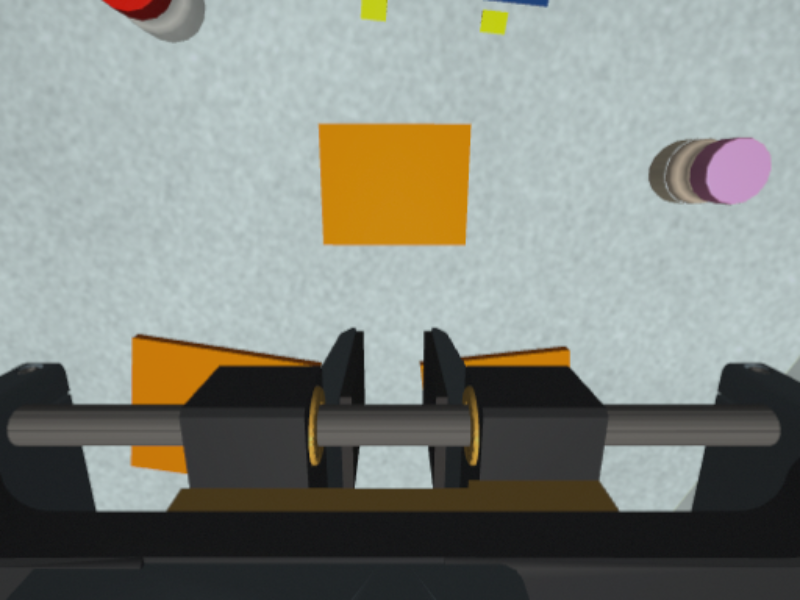

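The wrist view shows the carrier square to the tool, corners (319,124), (471,124), (466,245), (323,245), with ribs at (374,8) and (494,22). I'll use it to check the positions.

```bash
python3 - <<'E'
from h import *
from scipy.spatial.transform import Rotation as Ro
w=grab('wrist'); s=w['s']
T=np.array(w['T_tool_cam']); W=np.eye(4); W[:3,:3]=Ro.from_euler('xyz',s['ee_rot'],degrees=True).as_matrix(); W[:3,3]=s['ee_pos']
C=np.linalg.inv(W@T); w['R']=C[:3,:3]; w['t']=C[:3,3]
f=lambda p:[((x+.5)*.64-.5,(y+.5)*.64-.5) for x,y in p]
c=onz(w,f([(319,124),(471,124),(466,245),(323,245)]),7); print(c.round(1).tolist(),c.mean(0).round(1),np.linalg.norm(c-np.roll(c,-1,0),axis=1).round(1))
x=c[0]+c[1]-c[2]-c[3]; print('yaw',np.degrees(np.arctan2(x[1],x[0])))
r=onz(w,f([(374,18),(494,32)]),1); print('ribs front edge',r.round(1).tolist(), (r.mean(0)[:2]+18*np.array([-.3633,.9317])).round(1), np.linalg.norm(r[0]-r[1]))
E
```

```text
[[572.6, -49.9, 7.0], [661.1, -4.5, 7.0], [697.6, -75.1, 7.0], [608.2, -121.0, 7.0]] [634.9 -62.6   7. ] [ 99.4  79.5 100.5  79.5]
yaw 116.96310758759384
ribs front edge [[576.3, 22.8, 1.0], [647.4, 50.5, 1.0]] [605.3  53.4] 76.32931777244612
```

Agreed: foot (605, 53.4), carrier (634.9, -62.5), yaw 117°. Next I lower behind the tail.

Call:
send_rows(motion=[[0, 0, -0.1, 0, 0, 0, -0.47], [0, 0, -0.2, 0, 0, 0, -0.47], [0, 0, -0.26, 0, 0, 0, -0.47], [0, 0, -0.28, 0, 0, 0, -0.47], [0, 0, -0.287, 0, 0, 0, -0.47], [0, 0, -0.292, 0, 0, 0, -0.47], [0, 0, -0.292, 0, 0, 0, -0.47]])

```text
time_s: 3.4
ee_pos: [667.3, -124.1, 4.2]
ee_rot: [179.9, 0.1, 117.1]
force: [0.8, -1.1, -1.0]
gripper_width: 24.0
gripper_force: 0.0
```

Call:
send_rows(motion=[[-0.004, 0.014, -0.003, 0, 0, -0.008, -0.47], [-0.0075, 0.028, -0.003, 0, 0, -0.016, -0.47], [-0.011, 0.043, -0.003, 0, 0, -0.024, -0.47], [-0.015, 0.057, -0.003, 0, 0, -0.032, -0.47], [-0.019, 0.071, -0.003, 0, 0, -0.04, -0.47], [-0.0225, 0.085, -0.003, 0, 0, -0.048, -0.47], [-0.026, 0.1, -0.003, 0, 0, -0.057, -0.47], [-0.03, 0.114, -0.003, 0, 0, -0.065, -0.47], [-0.034, 0.128, -0.003, 0, 0, -0.073, -0.47], [-0.0375, 0.142, -0.003, 0, 0, -0.081, -0.47], [-0.041, 0.156, -0.003, 0, 0, -0.089, -0.47], [-0.045, 0.17, -0.003, 0, 0, -0.097, -0.47], [-0.045, 0.17, -0.003, 0, 0, -0.097, -0.47]])

```text
time_s: 5.03
ee_pos: [643.8, -38.2, 1.4]
ee_rot: [-180.0, -0.0, 111.3]
force: [-0.3, -0.0, 0.3]
gripper_width: 24.2
gripper_force: 0.0
```

```bash
python3 - <<'E'
from h import *
w=grab('wrist'); s=w['s']; print(s['time_s'],s['ee_pos'],s['ee_rot'],s['force'],s['gripper_width'])
a=w['pixels']; b=grab('top')['pixels'][110:290,150:390]
b=cv2.resize(b,(512,384)); cv2.imwrite('pics/f.png',np.vstack([cv2.resize(a,(400,300)),cv2.resize(b,(400,300))])[:,:,::-1])
E
```

```text
5.025 [643.76829142 -38.20191494   1.39446509] [-1.79987016e+02 -3.10999039e-02  1.11255391e+02] [-0.2819805  -0.0156278   0.30534968] 24.16457408466685
```

View pics/f.png

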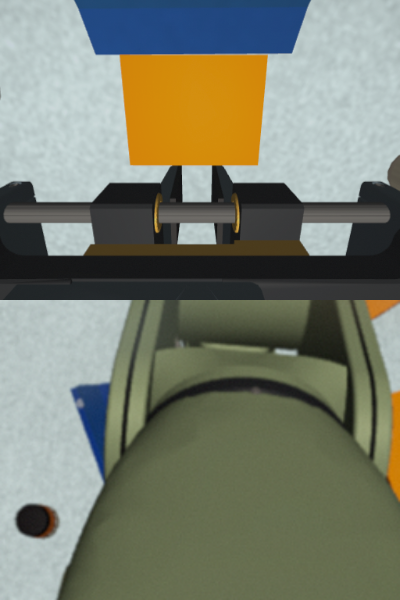

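The carrier is aligned and centred on the stop: lead edge (121–267, 55) against foot (95–293, 53). I close the fingers a little to clear the ribs and push up the slope.

Call:
send_rows(motion=[[0, 0, 0.002, 0, 0, 0, -0.65], [-0.004, 0.01, 0.002, 0, 0, 0, -0.65], [-0.008, 0.02, 0.002, 0, 0, 0, -0.65], [-0.012, 0.031, 0.002, 0, 0, 0, -0.65], [-0.016, 0.041, 0.002, 0, 0, 0, -0.65], [-0.02, 0.051, 0.002, 0, 0, 0, -0.65], [-0.024, 0.061, 0.002, 0, 0, 0, -0.65], [-0.028, 0.072, 0.002, 0, 0, 0, -0.65], [-0.032, 0.082, 0.002, 0, 0, 0, -0.65], [-0.036, 0.092, 0.002, 0, 0, 0, -0.65], [-0.04, 0.102, 0.002, 0, 0, 0, -0.65], [-0.044, 0.113, 0.002, 0, 0, 0, -0.65], [-0.048, 0.123, 0.002, 0, 0, 0, -0.65], [-0.048, 0.123, 0.002, 0, 0, 0, -0.65]])

```text
time_s: 6.88
ee_pos: [620.3, 22.8, 2.8]
ee_rot: [180.0, 0.0, 111.3]
force: [0.9, -1.0, 0.0]
gripper_width: 15.8
gripper_force: 0.4
```

```bash
python3 - <<'E'
from h import *
w=grab('wrist'); s=w['s']; print(s['time_s'],s['ee_pos'],s['ee_rot'],s['force'],s['gripper_width'])
a=w['pixels']; b=grab('scene')['pixels'][140:260,195:355]
cv2.imwrite('pics/g.png',np.vstack([cv2.resize(a,(400,300)),cv2.resize(b,(400,300))])[:,:,::-1])
E
```

```text
6.875 [620.27733149  22.8012031    2.8367862 ] [1.79958026e+02 1.47501833e-02 1.11252729e+02] [ 0.93361374 -1.00190844  0.04456991] 15.784486314274634
```

View pics/g.png

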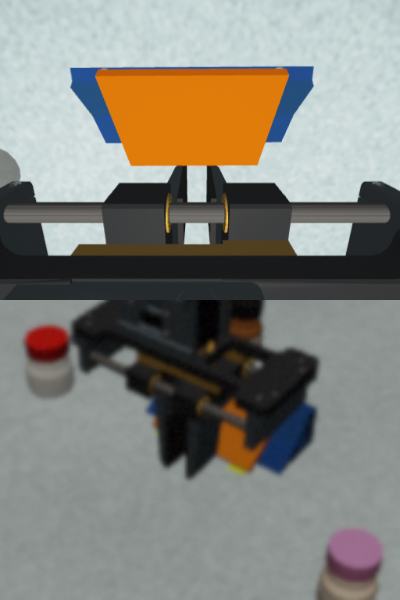

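```bash
python3 - <<'E'
from h import *
from scipy.spatial.transform import Rotation as Ro
w=grab('wrist'); s=w['s']
T=np.array(w['T_tool_cam']); W=np.eye(4); W[:3,:3]=Ro.from_euler('xyz',s['ee_rot'],degrees=True).as_matrix(); W[:3,3]=s['ee_pos']
C=np.linalg.inv(W@T); w['R']=C[:3,:3]; w['t']=C[:3,3]
hsv=cv2.cvtColor(w['pixels'],cv2.COLOR_RGB2HSV); col=[250]
m=(hsv[:,:,0]<22)&(hsv[:,:,1]>150)&(hsv[:,:,2]>120)
r=np.where(m[60:240,250])[0]+60; print(r.min(),r.max())
X=np.array([-.3633,.9317])
for z in(5,6,7): print(z,[(X@(p[:2]-[605,53.4])).round(1) for p in onz(w,[(250,r.max()+.5)],z)])
print('tcp',X@(s['ee_pos'][:2]-[605,53.4]))
E
```

```text
89 211
5 [np.float64(-17.9)]
6 [np.float64(-17.6)]
7 [np.float64(-17.2)]
tcp -34.149075871589496
```

Call:
send_rows(motion=[[-0.002, 0.005, 0, 0, 0, 0, -0.65], [-0.004, 0.0105, 0, 0, 0, 0, -0.65], [-0.006, 0.016, 0, 0, 0, 0, -0.65], [-0.008, 0.021, 0, 0, 0, 0, -0.65], [-0.01, 0.0265, 0, 0, 0, 0, -0.65], [-0.01, 0.0265, 0, 0, 0, 0, -0.65]])

```text
time_s: 7.78
ee_pos: [615.5, 34.9, 2.6]
ee_rot: [180.0, 0.1, 111.3]
force: [2.2, -5.9, 1.5]
gripper_width: 16.1
gripper_force: 3.0
```

Call:
send_rows(motion=[[0.002, -0.005, 0, 0, 0, 0, -0.65], [0.004, -0.01, 0, 0, 0, 0, -0.65], [0.008, -0.02, 0, 0, 0, 0, -0.65], [0.015, -0.037, 0.01, 0, 0, 0, -0.65], [0.015, -0.037, 0.1, 0, 0, 0, -0.65], [0.015, -0.037, 0.2, 0, 0, 0, -0.65], [0.015, -0.037, 0.24, 0, 0, 0, -0.65], [0.015, -0.037, 0.24, 0, 0, 0, -0.65]])

```text
time_s: 8.78
ee_pos: [623.9, 16.9, 124.7]
ee_rot: [179.7, 0.1, 111.2]
force: [0.2, -0.3, -0.5]
gripper_width: 15.9
gripper_force: 0.0
```

```bash
python3 - <<'E'
from h import *
w=grab('wrist'); s=w['s']; print(s['time_s'],s['ee_pos'],s['ee_rot'],s['force'],s['gripper_width'])
a=w['pixels']; b=grab('scene')['pixels'][140:260,195:355]
cv2.imwrite('pics/i.png',np.vstack([cv2.resize(a,(400,300)),cv2.resize(b,(400,300))])[:,:,::-1])
E
```

```text
8.775 [623.93572122  16.87992585 124.6705696 ] [1.79746585e+02 9.17613494e-02 1.11209985e+02] [ 0.18418487 -0.30064625 -0.50170174] 15.881182553243878
```

View pics/i.png

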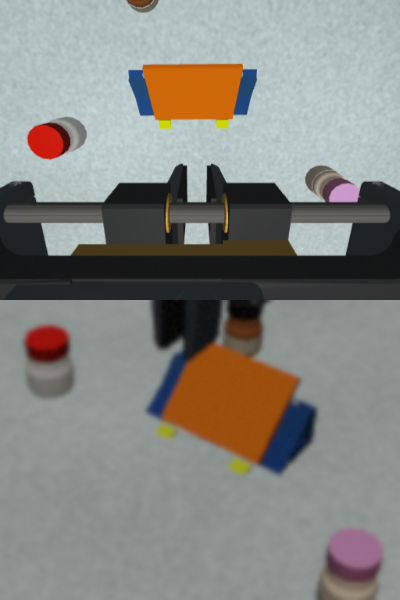

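The carrier leans by itself with its tail edge just past the yellow ribs: (165,124) and (222,124) in the wrist view. I go over it and down behind the raised edge.

Call:
send_rows(motion=[[-0.05, 0.119, 0, 0, 0, 0, -0.65], [-0.1, 0.238, 0, 0, 0, 0, -0.65], [-0.1, 0.238, 0, 0, 0, 0, -0.65], [-0.1, 0.238, -0.06, 0, 0, 0, -0.65], [-0.1, 0.238, -0.12, 0, 0, 0, -0.65], [-0.1, 0.238, -0.154, 0, 0, 0, -0.65], [-0.1, 0.238, -0.154, 0, 0, 0, -0.65], [-0.1, 0.238, -0.154, 0, 0, 0, -0.65]])

```text
time_s: 9.88
ee_pos: [573.4, 136.1, 46.1]
ee_rot: [179.9, 0.0, 111.2]
force: [-0.4, -0.0, 0.4]
gripper_width: 16.4
gripper_force: 0.0
```

```bash
python3 - <<'E'
from h import *
w=grab('scene'); s=w['s']; print(s['time_s'],s['ee_pos'],s['ee_rot'],s['force'])
X=np.array([-.3633,.9317]);d=s['ee_pos'][:2]-[605,53.4]; print(X@d, -.9317*d[0]-.3633*d[1])
save(w,'j.png',(195,120,355,240),4)
E
```

```text
9.875 [573.4476935  136.08756484  46.11542854] [1.79915132e+02 1.74644551e-02 1.11208946e+02] [-0.43623355 -0.04664367  0.4034727 ]
88.50295711095295 -0.6431083414790315
```

View pics/j.png

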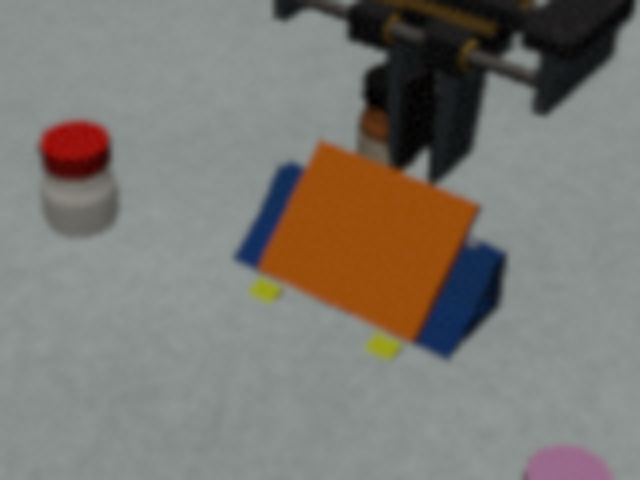

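The fingers stand behind the raised edge, tips at z = 46, clear of stop and jar. I pull it over.

Call:
send_rows(motion=[[0.006, -0.015, 0, 0, 0, 0, -0.65], [0.012, -0.03, 0, 0, 0, 0, -0.65], [0.017, -0.045, 0.004, 0, 0, 0, -0.65], [0.023, -0.06, 0.01, 0, 0, 0, -0.65], [0.029, -0.075, 0.016, 0, 0, 0, -0.65], [0.035, -0.089, 0.022, 0, 0, 0, -0.65], [0.041, -0.104, 0.026, 0, 0, 0, -0.65], [0.046, -0.119, 0.03, 0, 0, 0, -0.65], [0.051, -0.13, 0.03, 0, 0, 0, -0.65], [0.055, -0.142, 0.03, 0, 0, 0, -0.65], [0.06, -0.153, 0.03, 0, 0, 0, -0.65], [0.063, -0.162, 0.03, 0, 0, 0, -0.65], [0.067, -0.171, 0.03, 0, 0, 0, -0.65], [0.071, -0.181, 0.03, 0, 0, 0, -0.65], [0.071, -0.181, 0.03, 0, 0, 0, -0.65], [0.071, -0.181, 0.03, 0, 0, 0, -0.65], [0.071, -0.181, 0.03, 0, 0, 0, -0.65]])

```text
time_s: 12.05
ee_pos: [608.0, 45.9, 60.5]
ee_rot: [-180.0, -0.0, 111.2]
force: [-0.3, -0.9, 0.1]
gripper_width: 16.0
gripper_force: 0.0
```

```bash
python3 - <<'E'
from h import *
s=env.state(); print(s['time_s'],s['ee_pos'],s['force'])
f=grab('wrist'); g=grab('scene')
for n,f in(('w',f),('s',g)):
    hsv=cv2.cvtColor(f['pixels'],cv2.COLOR_RGB2HSV)
    m=((hsv[...,0]<22)&(hsv[...,0]>7)&(hsv[...,1]>150)&(hsv[...,2]>80)).astype('uint8')
    _,_,st,c=cv2.connectedComponentsWithStats(m)
    print(n,[(r[:5].tolist(),cc.round().tolist()) for r,cc in zip(st,c) if 150<r[4]<60000])
E
```

```text
12.05 [607.99847574  45.91806911  60.45648906] [-0.25688378 -0.93801799  0.13577505]
w [([141, 0, 51, 33, 632], [172.0, 19.0]), ([212, 251, 6, 47, 166], [214.0, 275.0]), ([286, 250, 6, 48, 160], [289.0, 274.0])]
s [([77, 219, 93, 76, 3637], [122.0, 255.0]), ([153, 273, 111, 106, 6395], [210.0, 324.0])]
```

The orange back is no longer visible there. I lift straight up, move away and look.

Call:
send_rows(motion=[[0, 0, 0.1, 0, 0, 0, -0.65], [0, 0, 0.22, 0, 0, 0, -0.65], [0, 0, 0.32, 0, 0, 0, -0.65], [-0.5, 0.6, 0.32, 0, 0, 0, -0.65], [-0.5, 0.6, 0.32, 0, 0, 0, -0.65], [-0.5, 0.6, 0.32, 0, 0, 0, -0.65], [-0.5, 0.6, 0.32, 0, 0, 0, -0.65], [-0.5, 0.6, 0.32, 0, 0, 0, -0.65], [-0.5, 0.6, 0.32, 0, 0, 0, -0.65], [-0.5, 0.6, 0.32, 0, 0, 0, -0.65], [-0.5, 0.6, 0.32, 0, 0, 0, -0.65]])

```text
time_s: 13.52
ee_pos: [357.8, 346.1, 220.5]
ee_rot: [180.0, 0.0, 111.4]
force: [-0.1, 0.8, 0.1]
gripper_width: 16.1
gripper_force: 0.0
```

```bash
python3 - <<'E'
from h import *
a=grab('top'); b=grab('scene')
np.savez('last.npz',**{k:a[k] for k in('depth','pixels')})
A=cv2.resize(a['pixels'][130:280,160:340],(480,400)); B=cv2.resize(b['pixels'][140:270,185:341],(480,400)) 
A=cv2.resize(A,(360,300));B=cv2.resize(B,(360,300))
cv2.imwrite('pics/k.png',cv2.resize(np.hstack([A,B])[:,:,::-1],(800,333)))
# plane fit in front of stop, stop frame
X=np.array([-.3633,.9317]);Y=np.array([-.9317,-.3633])
for f in(a,b):
  for x in(-90,-75,-60,-40,-25,-12,-3):
    row=[]
    for y in(-56,-40,-20,0,20,40,56):
      p=np.r_[np.array([605,53.4])+x*X+y*Y,8]; uv=cv2.projectPoints(p[None],cv2.Rodrigues(np.array(f['R']))[0],np.array(f['t'],float),np.array([[f['fx'],0,f['cx']],[0,f['fy'],f['cy']],[0,0,1.]]),np.array(f['distortion'],float))[0].reshape(2)
      row.append(bydepth(f,[uv])[0][2].round(0))
    print(x,row)
print(env.state()['time_s'])
E
```

```text
-90 [np.float64(2.0), np.float64(7.0), np.float64(8.0), np.float64(7.0), np.float64(8.0), np.float64(7.0), np.float64(1.0)]
-75 [np.float64(-1.0), np.float64(5.0), np.float64(9.0), np.float64(7.0), np.float64(7.0), np.float64(7.0), np.float64(2.0)]
-60 [np.float64(1.0), np.float64(8.0), np.float64(8.0), np.float64(7.0), np.float64(6.0), np.float64(8.0), np.float64(-1.0)]
-40 [np.float64(2.0), np.float64(9.0), np.float64(7.0), np.float64(8.0), np.float64(9.0), np.float64(707.0), np.float64(2.0)]
-25 [np.float64(0.0), np.float64(8.0), np.float64(9.0), np.float64(10.0), np.float64(9.0), np.float64(8.0), np.float64(-1.0)]
-12 [np.float64(1.0), np.float64(3.0), np.float64(1.0), np.float64(-0.0), np.float64(1.0), np.float64(1.0), np.float64(-1.0)]
-3 [np.float64(0.0), np.float64(0.0), np.float64(707.0), np.float64(2.0), np.float64(0.0), np.float64(2.0), np.float64(0.0)]
-90 [np.float64(0.0), np.float64(8.0), np.float64(8.0), np.float64(7.0), np.float64(6.0), np.float64(8.0), np.float64(0.0)]
-75 [np.float64(-0.0), np.float64(8.0), np.float64(8.0), np.float64(7.0), np.float64(7.0), np.float64(7.0), np.float64(1.0)]
-60 [np.float64(0.0), np.float64(9.0), np.float64(7.0), np.float64(9.0), np.float64(7.0), np.float64(7.0), np.float64(0.0)]
-40 [np.float64(-1.0), np.float64(5.0), np.float64(8.0), np.float64(8.0), np.float64(7.0), np.float64(7.0), np.float64(2.0)]
-25 [np.float64(-2.0), np.float64(8.0), np.float64(9.0), np.float64(8.0), np.float64(9.0), np.float64(8.0), np.float64(0.0)]
-12 [np.float64(0.0), np.float64(4.0), np.float64(2.0), np.float64(1.0), np.float64(1.0), np.float64(3.0), np.float64(1.0)]
-3 [np.float64(1.0), np.float64(0.0), np.float64(2.0), np.float64(2.0), np.float64(2.0), np.float64(2.0), np.float64(2.0)]
13.625
```

View pics/k.png

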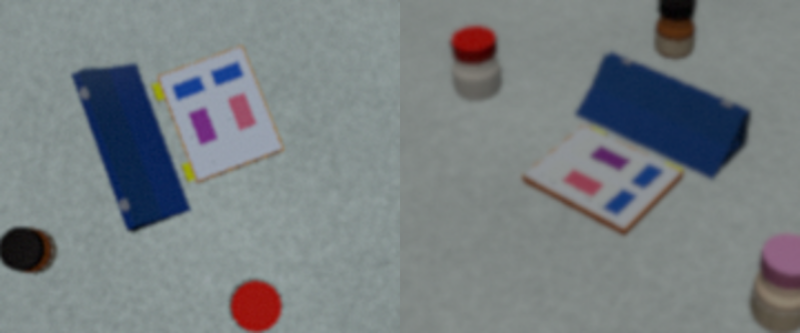

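The carrier lies white face up in front of the stop, top at z of about 7 to 8 mm everywhere. In the top view it spans (160–282, 47–180), and the jars stand where they were. The robot is clear, so I hand in.

```bash
python3 -c "
from workcell import env
print(env.job_done())"
```

```text
the job is handed in; nothing more can be done
None
```

I pushed the carrier up the stop and tipped it back; it now lies flat in front of the stop, glass slides up, with all three jars still standing, and I handed the job in at about 13.6 s.

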